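# Clear the hanging pot and bring the pot carrier to the empty frame

### The job

Lift the hanging pot off its hook and hang it on the free hook of the rail, keeping it level and neither setting it down nor knocking it against anything, so that the pot carrier behind it can come out. Then draw the carrier out over the bench and let go once its handle is well clear of the shelf, take it by the handle and lift it, level, past the hung pot into the empty wooden frame so that it stands flat on the frame's floor. Do not bump the hung pot, and leave the tray, the clay pot, the saucer and the trowel where they are.

Things in the scene. Friction and masses are not known exactly. Their poses are not given: they have to be found in the camera images.
- hanging_pot: grey plastic flower pot with seedlings, 96 mm across the rim, 75 mm tall, about 0.3 kg, with a rigid upright bail over it, spanning its own y. It starts hanging on one rail hook in front of the carrier's handle, square to the staging. Origin: centre of the pot's underside, z up. Bail: side straps at y = +-49 mm rise to two level bars, to be gripped beside the hook (see bail_kink)
- hanging_pot_mid (a point): the hanging pot's centre, half-way up pot and bail, 93 mm above its underside; axes of the pot
- bail_kink (a point): point in the inverted V at the middle of the bail where the hook's rod centre lies when the pot hangs well, 168 mm above the underside; axes of the pot. The V is 8 mm round rod, its peak's centre 14 mm higher, its feet at y = +-16 mm. From there the level bars run out to y = +-52 mm: 8 mm thick along x, 12 mm tall, their centre line 8 mm below this point
- hook_used: the steel hook on which the pot starts. Origin on the bench straight below the rail; axes of the staging (-x to the front). An 8 mm round rod from the rail forward and slightly down to its seat (lowest part x = -97 to -113 mm), then up to a tip at x = -131 mm, whose top is 298 mm above the bench (the rod's top at the seat: 276 mm). Fixed
- hook_used_seat (a point): middle of that hook's seat, on the rod's centre line, 272 mm above the bench; axes of the hook
- hook_free: the other, equal hook on the same rail, empty at the start, about 200 mm to the left or right of the first; same origin and axes. Fixed
- hook_free_seat (a point): middle of the free hook's seat, on the rod's centre line, 272 mm above the bench; axes of the hook
- staging: fixed slatted timber stand, 470 mm wide (y), 200 mm deep (x; open front at -x); origin on the bench under its centre. Shelf from 155 mm (side bearers 135) to 173 mm above the bench, front edge at x = -100 mm; front posts at y = +-222 mm, 305 mm tall; an 18 mm steel rail with the two hooks runs along the front at x = -60 mm, 287 mm up
- carrier: plywood pot carrier: open box 200 mm long (x), 112 mm wide (y), about 0.7 kg, with four fixed clay pots (to 54 mm) and seedlings (to 85 mm, soft) and a fixed cross handle. Origin: centre of its underside, z up. It starts on the bench, its handle 0 to 20 mm behind the shelf's front edge, its front (-x) end sticking out, about 68 mm left (+y) of hook_used
- carrier_mid (a point): the carrier's centre, half-way up, 66 mm above its underside; axes of the carrier
- carrier_handle (a point): middle of the carrier's handle bar, 125 mm above its underside. The bar is 14 mm square, runs along the carrier's y, with 96 mm clear between its uprights; top at 132 mm
- carrier_front (a point): middle of the top edge of the carrier's front board, 95 mm in front (-x) of its middle, 56 mm above its underside. The board is 10 mm thick (along x), 112 mm wide, to be pinched for drawing the carrier out, with 35 mm free behind it before the pots; the sides are 40 mm tall
- empty_frame: the empty one of two equal dark timber frames side by side on a board; it may be the left or the right one. Outside 244 (x) by 156 (y) by 60 mm high, walls 12 mm, so 220 by 132 mm inside. Origin: centre of its underside, 12 mm above the bench. Fixed
- empty_frame_floor (a point): centre of the empty frame's floor, on which the carrier is to stand: 18 mm above the bench, 54 mm below the frame's top edge; axes of the frame
- planted_frame: the frame full of soil and seedlings beside the empty one, same size; seedlings (soft) up to about 100 mm above the bench. Fixed
- pot_tray: bystander: black plastic tray, 170 (x) by 110 by 50 mm, half under the shelf, near the free hook; origin under its centre
- clay_pot: bystander: terracotta pot with a seedling, 84 mm across, 80 mm tall (seedling to 130 mm), standing on the bench in front of the free hook; origin under its centre
- saucer: bystander: terracotta saucer with cuttings, 132 mm across, 22 mm high, on the slatted shelf; origin under its centre
- trowel: bystander: hand trowel, 260 mm long (along its x, blade at +x), 62 mm wide, 28 mm high, lying on the bench at the right; origin at its middle on the bench

How it is judged:
On the way, in this order (a step that is already met when the one before it is completed fails the run):
1. the hanging pot hangs level and released on the free hook (distance between bail_kink and hook_free_seat below 0.022 m and contact force between hanging_pot and hook_free above 1 N and angle between hanging_pot's own z axis and vertical below 0.2 rad and contact force between the fingers and hanging_pot below 0.1 N), for 0.3 s.
2. the carrier has been drawn out and stands, let go, on the open bench with its handle at least 30 mm in front of the shelf (x of carrier_mid in the frame of staging below -0.13 m and height (world z) of carrier_mid below 0.075 m and angle between carrier's own z axis and vertical below 0.08 rad and contact force between the fingers and carrier below 0.1 N), for 0.2 s.
3. the carrier is lifted off the bench, held at its handle (height (world z) of carrier_mid above 0.1 m and distance between the grasp point and carrier_handle below 0.05 m), for 0.2 s.
At the end, for the whole second after the job is handed in: The hanging pot hangs still on the hook that was free (bail within 22 mm of its seat, tilt under 0.2 rad). The carrier stands still and released in the empty frame, flat on its floor (5 mm in height, tilt under 0.06 rad), within 25 mm of the middle and 0.2 rad of lengthwise, either way round (all of step 1 and linear speed of hanging_pot below 0.05 m/s and horizontal distance between carrier_mid and empty_frame_floor below 0.025 m and z of carrier_mid in the frame of empty_frame_floor between 0.06 and 0.071 m and angle between carrier's own z axis and vertical below 0.06 rad and angle between the x axis of carrier and the x axis of empty_frame, either way round below 0.2 rad and linear speed of carrier below 0.02 m/s and contact force between the fingers and carrier below 0.1 N); the robot touches nothing.
It fails at once if the hanging pot is tipped more than 0.45 rad (angle between hanging_pot's own z axis and vertical above 0.45 rad).
It fails at once if the hanging pot is set down or knocked (over 1.5 N) on anything but the hooks (height (world z) of hanging_pot below 0.015 m or contact force between hanging_pot and staging above 1.5 N or contact force between hanging_pot and carrier above 1.5 N or contact force between hanging_pot and pot_tray above 1.5 N or contact force between hanging_pot and clay_pot above 1.5 N or contact force between hanging_pot and empty_frame above 1.5 N or contact force between hanging_pot and planted_frame above 1.5 N).
It fails at once if the carrier is tipped more than 0.35 rad (angle between carrier's own z axis and vertical above 0.35 rad).
It fails at once if the tray, clay pot, saucer or trowel is shifted more than 30 mm, or the clay pot tipped over (distance of any of pot_tray, clay_pot, saucer, trowel from where it was at the start of the episode above 0.03 m or angle between clay_pot's own z axis and vertical above 0.5 rad).
It also fails if it takes over 69 s, if anything falls off the work surface, if the arm or the gripper's body presses on something with over 40 N, if the wrist force passes 120 N, or if a joint passes its speed limit or range.

### The arm

A 6-joint arm with a two-finger parallel gripper is mounted at the origin on the work surface. World frame = base frame: x ahead of the robot, y to its left, z up, the work surface at z = 0. Lengths are in m, angles in rad, forces in N, time in s.
With the tool pointing down it reaches from about 0.275 to 0.75 m from the base axis. Payload 10.2 kg.
Tool frame: the origin (TCP) lies midway between the tips of the shut fingers; the grasp point (between the pads) lies 19 mm behind it (env.hold_point_z is the distance from the TCP to the grasp point, in m); x points along the fingers, z is the direction in which the jaws open and shut, and the axes are right-handed (so a half turn about x gives the same grasp; the last joint's range is limited). The gripper opens to 85 mm and grips with 20 to 120 N. Pads are 22 mm wide; open, the fingers measure 114 mm over their backs; the gripper's body (76 mm by 85 mm) begins 54 mm behind the grasp point. The pads swing forward as they close: fully open they stand 13 mm farther back than shut.
Start: joints at [1.125, 0.313, 1.498, -0, 1.331, -0.223], TCP at [0.116, 0.512, 0.231] pointing down, gripper open.
Joint ranges: [-2.94, 2.94], [-0.97, 2.17], [0.19, 2.56], [-1.23, 4.37], [0.02, 3.11], [-2.88, 2.88]. Speed limits (rad/s): [2.39, 2.39, 3.01, 3.14, 3.14, 3.14].

### API

Orientations are given as a unit quaternion [x, y, z, w].
In Python, from bench import env, kinematics, monitor, eyes, job gives the robot as it stands. The module is installed in compiled form; this text tells all that it offers. Calls block until the motion is done:
- env.reach(position, orientation): joint-space move of the TCP to a pose.
- env.movel(position, velocity=0.15, frame=None, guard=None): straight line of the TCP; frame=None keeps the orientation; velocity is the mean speed in m/s. With guard (N) it stops when the force on the tool has changed by that much, and returns True; else False.
- env.set_joints(angles): joint-space move.
- env.release() and env.close_gripper(effort=None): open the fingers fully, or close them until they stop; effort is the grip in N (None keeps the last).
- env.hold(seconds).
- kinematics.ik(position, orientation): joint angles nearest the present ones, or None.
- monitor.sense(): the state.
- eyes.grab_frame(name): name is "side" or "top" or "wrist"; returns a dict with "frame" (400x640x3 uint8, red, green, blue), "mtx" (3x3 intrinsics, pixels), "view" (4x4, takes a point from world to camera coordinates). Camera axes: x right, y down, z forward; pixel columns grow to the right and rows downward; lengths in m; the calibration is good to about 2 mm. A picture is of the moment at which its call begins. There is no depth.
A pose or a line that the arm cannot do raises env.MotionError and nothing moves.
- job.hand_in(): hands the job in, once; it reports no verdict.
The state is a dict: "clock": time; "joints": joint angles; "qvel": joint speeds; "joint_efforts": joint torques, N m; "position": TCP position; "ee_rot": TCP orientation; "contact_force": force on the tool from outside, world axes, zero at the start; "ft_torque": the same for the moment, N m; "finger_gap": opening from 0.0 (shut) to 1.0 (fully open).
Only numpy, scipy, OpenCV 4.12 (cv2) and the standard library are available. Lean on these libraries where they do the work, as an engineer would, in place of code of your own. Each camera call takes 0.05 s, during which the arm holds its last target. There are 200 camera calls.

## Working session

There is one attempt and no reset: what is moved stays moved. The work goes in short steps, each a Python script; the robot and the scene stay as the last script left them, time stands still between calls to the robot, and variables do not carry over. Pictures are saved under pics/ and viewed, about 8 in all and at most 12, crops included, and the job is handed in when it is done.

```bash
mkdir -p pics; cat > h.py <<'E'
import numpy as np, cv2
from bench import env, kinematics, monitor, eyes, job
def snap(n,f):
    g=eyes.grab_frame(n); cv2.imwrite(f,g['frame'][:,:,::-1]); np.savez(f[:-4]+'.npz',m=g['mtx'],v=g['view']); return g
def load(f):
    d=np.load(f); return d['m'],d['v']
def ray(f,uv):
    m,v=load(f); R,t=v[:3,:3],v[:3,3]; c=-R.T@t
    return c,R.T@np.linalg.solve(m,[uv[0],uv[1],1.])
def atz(f,uv,z):
    c,d=ray(f,uv); return c+d*(z-c[2])/d[2]
def proj(f,P):
    m,v=load(f); P=np.atleast_2d(P); q=m@(v[:3,:3]@P.T+v[:3,3:]); return (q[:2]/q[2]).T
E
python3 - <<'E'
from h import *
for n in ('top','side'):
    snap(n,f'pics/{n}0.png'); c,_=ray(f'pics/{n}0.npz',(0,0)); print(n,c, load(f'pics/{n}0.npz')[0][0])
s=monitor.sense(); print(s['clock'],s['position'],s['ee_rot'],env.hold_point_z)
E
```

```text
top [ 0.47341723 -0.04375137  1.37684354] [449.81525243   0.         321.10837991]
side [ 0.12809252 -0.74455721  1.05093126] [370.8558207    0.         323.02739829]
0.1 [0.11590902 0.51182106 0.23080022] [-0.44147458  0.55285866  0.44114875  0.5521189 ] 0.0187
```

View pics/top0.png

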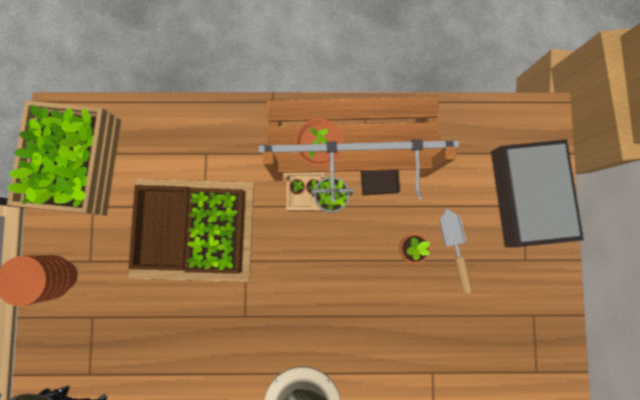

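View pics/side0.png

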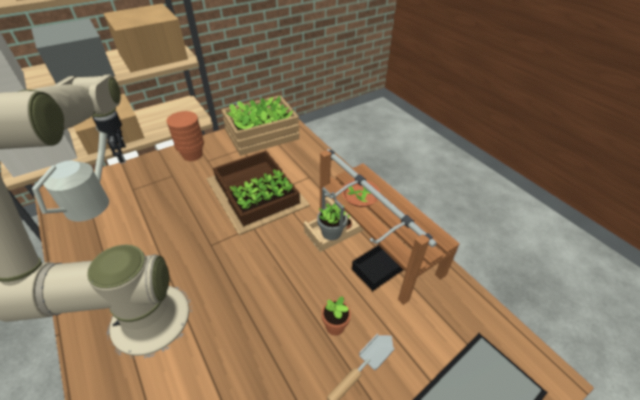

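```bash
cat >> h.py <<'E'
def crop(f,o,x0,y0,w,h,k):
    I=cv2.imread(f)[y0:y0+h,x0:x0+w]; I=cv2.resize(I,None,fx=k,fy=k,interpolation=cv2.INTER_CUBIC)
    for x in range((x0+9)//10*10,x0+w,10):
        L=12 if x%50 else 24; cv2.line(I,(int((x-x0+.5)*k),0),(int((x-x0+.5)*k),L),(0,0,255),1)
        if x%50==0: cv2.putText(I,str(x),(int((x-x0)*k)+3,24),0,.5,(0,0,255))
    for y in range((y0+9)//10*10,y0+h,10):
        L=12 if y%50 else 24; cv2.line(I,(0,int((y-y0+.5)*k)),(L,int((y-y0+.5)*k)),(0,0,255),1)
        if y%50==0: cv2.putText(I,str(y),(26,int((y-y0)*k)+3),0,.5,(0,0,255))
    cv2.imwrite(o,I)
E
python3 - <<'E'
from h import *
crop('pics/top0.png','pics/c1.png',255,130,215,135,3.7)
crop('pics/top0.png','pics/c2.png',120,170,140,120,5)
crop('pics/side0.png','pics/c3.png',290,140,180,150,4)
E
```

```text
(no output)
```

View pics/c1.png

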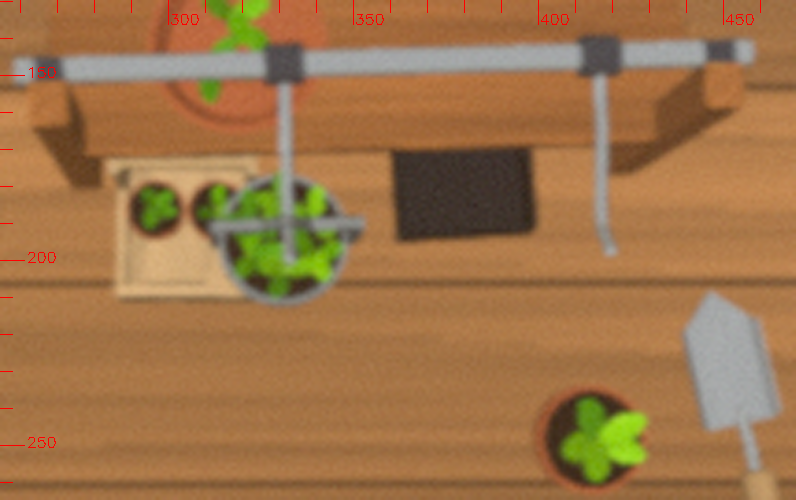

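View pics/c2.png

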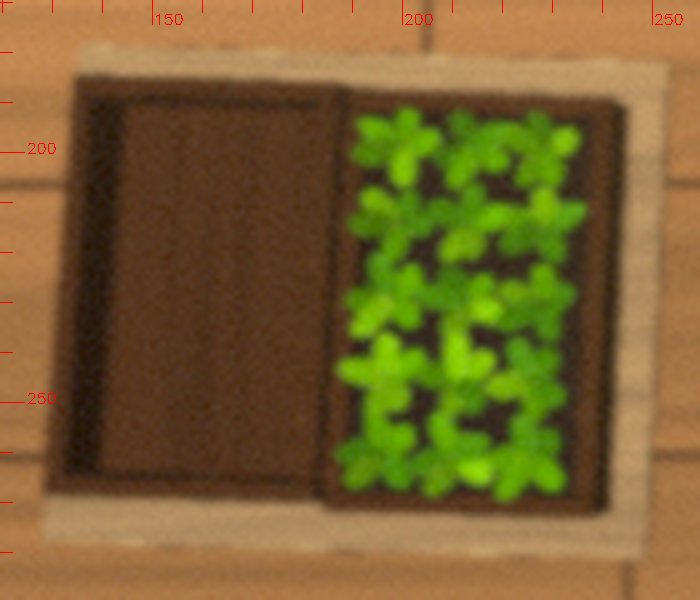

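View pics/c3.png

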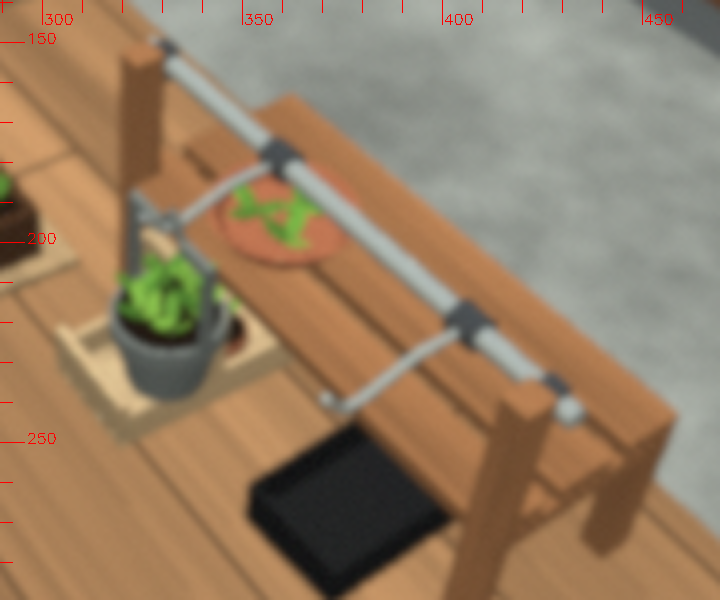

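```bash
python3 - <<'E'
from h import *
T='pics/top0.npz';S='pics/side0.npz'
c1=lambda u,v:((u+.5)/3.7-.5+255,(v+.5)/3.7-.5+130)
c2=lambda u,v:((u+.5)/5-.5+120,(v+.5)/5-.5+170)
c3=lambda u,v:((u+.5)/4-.5+290,(v+.5)/4-.5+140)
np.set_printoptions(precision=4,suppress=True)
a,b=atz(T,c1(15,70),.287),atz(T,c1(752,50),.287); d=b-a; print('rail',a,b,'len',np.linalg.norm(d)); yaw=np.arctan2(d[0],-d[1]); print('staging yaw(-y dir)',yaw)
for n,p,z in [('usedclamp',(284,63),.287),('freeclamp',(600,55),.287),('usedtip',(289,260),.296),('freetip',(611,249),.296),('freeseat',(601,228),.272),('bailL',(210,228),.264),('bailR',(362,226),.264),('pot rim c',(285,240),.179),('carr FL',(115,296),.056),('carr frontmid edge',(200,294),.056),('carr left@shelf',(107,158),.040),('shelfL',(85,157),.173),('shelfR',(655,140),.173),('tray FR',(532,231),.05),('tray FL',(400,241),.05),('clay',(593,437),.08)]: print(n,atz(T,c1(*p),z))
for n,p in [('TL',(78,78)),('BL',(48,492)),('TR',(612,100)),('BR',(592,512)),('MT',(343,88)),('MB',(322,500))]: print(n,atz(T,c2(*p),.072))
for n,p,z in [('side carr FL',(62,330),.056),('FR',(121,422),.056),('freetip',(326,397),.294),('rail L',(165,55),.287),('rail R',(560,405),.287)]: print(n,atz(S,c3(*p),z))
for n,u in [('freeclamp',(468,322)),('usedclamp',(281,157))]: print(n,atz(S,c3(*u),.287))
E
```

```text
rail [0.707  0.1001 0.287 ] [ 0.7195 -0.3921  0.287 ] len 0.49236417542879507
staging yaw(-y dir) 0.025537013939017476
usedclamp [ 0.7113 -0.079   0.287 ]
freeclamp [ 0.7163 -0.2902  0.287 ]
usedtip [ 0.5785 -0.0812  0.296 ]
freetip [ 0.5851 -0.2919  0.296 ]
freeseat [ 0.6017 -0.2911  0.272 ]
bailL [ 0.6034 -0.0292  0.264 ]
bailR [ 0.6045 -0.1316  0.264 ]
pot rim c [ 0.6044 -0.0824  0.179 ]
carr FL [0.5735 0.0491 0.056 ]
carr frontmid edge [ 0.5749 -0.0185  0.056 ]
carr left@shelf [0.687  0.0572 0.04  ]
shelfL [0.6666 0.0633 0.173 ]
shelfR [ 0.6781 -0.3547  0.173 ]
tray FR [ 0.6252 -0.2852  0.05  ]
tray FL [ 0.6175 -0.1789  0.05  ]
clay [ 0.4609 -0.3234  0.08  ]
TL [0.6451 0.4868 0.072 ]
BL [0.4066 0.4941 0.072 ]
TR [0.6313 0.1757 0.072 ]
BR [0.394  0.1835 0.072 ]
MT [0.6388 0.3325 0.072 ]
MB [0.4014 0.3378 0.072 ]
side carr FL [0.5783 0.0424 0.056 ]
FR [ 0.566  -0.0755  0.056 ]
freetip [ 0.5871 -0.2906  0.294 ]
rail L [0.7098 0.0824 0.287 ]
rail R [ 0.719  -0.3757  0.287 ]
freeclamp [ 0.7182 -0.2863  0.287 ]
usedclamp [ 0.7136 -0.0752  0.287 ]
```

```bash
cat >> h.py <<'E'
from scipy.spatial.transform import Rotation as Ro
def quat(yaw,flip=False):  # tool down, jaws opening along direction yaw
    z=np.array([np.cos(yaw),np.sin(yaw),0])*(-1 if flip else 1); x=np.array([0,0,-1.])
    return Ro.from_matrix(np.c_[x,np.cross(z,x),z]).as_quat()
def st(msg=''):
    s=monitor.sense(); print(msg,'t%.1f'%s['clock'],np.round(s['position'],4),'F',np.round(s['contact_force'],1),'gap %.3f'%s['finger_gap'])
    return s
E
python3 - <<'E'
from h import *
for fl in (0,1):
  for p in [(.604,-.0465,.42),(.604,-.0465,.245),(.545,-.0465,.3),(.55,-.257,.3),(.61,-.257,.3),(.49,-.012,.11),(.523,.413,.25),(.523,.413,.12)]:
    q=kinematics.ik(p,quat(.0255,fl)); print(fl,p,None if q is None else np.round(q,2))
q=kinematics.ik((.595,-.012,.1),quat(.0255+np.pi/2));print(q)
q=kinematics.ik((.595,-.012,.1),quat(.0255-np.pi/2));print(q)
E
```

```text
0 (0.604, -0.0465, 0.42) [-0.27  0.48  0.77 -0.    1.88 -0.3 ]
0 (0.604, -0.0465, 0.245) [-0.27  0.49  1.21 -0.    1.44 -0.3 ]
0 (0.545, -0.0465, 0.3) [-0.3   0.32  1.3  -0.    1.51 -0.32]
0 (0.55, -0.257, 0.3) [-0.63  0.47  1.1  -0.    1.57 -0.66]
0 (0.61, -0.257, 0.3) [-0.58  0.61  0.87 -0.    1.66 -0.6 ]
0 (0.49, -0.012, 0.11) [-0.26  0.37  1.76 -0.    1.01 -0.29]
0 (0.523, 0.413, 0.25) [ 0.49  0.63  0.96 -0.    1.54  0.47]
0 (0.523, 0.413, 0.12) [ 0.49  0.72  1.16 -0.    1.27  0.47]
1 (0.604, -0.0465, 0.42) [-0.27  0.48  0.77 -0.    1.88  2.85]
1 (0.604, -0.0465, 0.245) [-0.27  0.49  1.21  0.    1.44  2.85]
1 (0.545, -0.0465, 0.3) [-0.3   0.32  1.3   0.    1.51  2.82]
1 (0.55, -0.257, 0.3) [-0.63  0.47  1.1   0.    1.57  2.49]
1 (0.61, -0.257, 0.3) [-0.58  0.61  0.87  0.    1.66  2.54]
1 (0.49, -0.012, 0.11) [-0.26  0.37  1.76 -0.    1.01  2.85]
1 (0.523, 0.413, 0.25) [ 0.49  0.63  0.96 -0.    1.54 -2.67]
1 (0.523, 0.413, 0.12) [ 0.49  0.72  1.16 -0.    1.27 -2.67]
[-2.16853515e-01  5.90285571e-01  1.43819499e+00 -4.44089210e-16
  1.11311210e+00 -1.81314984e+00]
[-2.16853515e-01  5.90285571e-01  1.43819499e+00 -4.44089210e-16
  1.11311210e+00  1.32844281e+00]
```

```bash
python3 - <<'E'
from h import *
Q=quat(.0255)
env.reach((.45,.1,.42),Q); env.reach((.604,-.0465,.37),Q); st()
snap('wrist','pics/w1.png')
# expected projections
P=np.array([[.605,-.0805,.27],[.604,-.0285,.27],[.606,-.1325,.27],[.579,-.081,.298]])
print(proj('pics/w1.npz',P).round(0))
E
```

```text
t3.0 [ 0.6036 -0.0453  0.371 ] F [-0.3  0.  -0.5] gap 1.003
[[313. 250.]
 [314. 185.]
 [313. 309.]
 [276. 266.]]
```

View pics/w1.png

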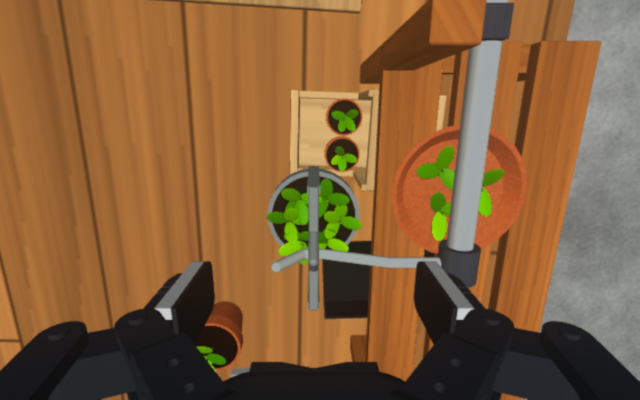

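```bash
python3 - <<'E'
from h import *
env.movel((.604,-.0465,.245),.12); st('at')
env.close_gripper(80); st('closed')
env.movel((.604,-.0465,.252),.03); st('7mm'); env.hold(.1); st()
env.movel((.604,-.0465,.295),.06); st('up')
snap('side','pics/s1.png')
E
```

```text
at t4.2 [ 0.6042 -0.0465  0.2459] F [-0.8 -0.   0.7] gap 1.002
closed t4.9 [ 0.6041 -0.0466  0.2452] F [-0.6 -0.5  1.3] gap 0.077
7mm t5.3 [ 0.6039 -0.0464  0.2518] F [ 0.   0.2 -3.5] gap 0.074
 t5.4 [ 0.6039 -0.0464  0.2517] F [-0.2 -0.1 -3.3] gap 0.074
up t6.3 [ 0.6039 -0.0465  0.2946] F [ 0.3  0.5 -3.8] gap 0.077
```

```bash
python3 - <<'E'
from h import *
D=np.array([.0056,-.211,0])
a=np.array([.604,-.0465,.295]); f=a-[.065,.0017,0]
env.movel(f,.12); env.movel(f+D,.15); st('front of free hook'); env.hold(.3)
snap('side','pics/s2.png'); snap('top','pics/t2.png'); snap('wrist','pics/w2.png')
crop('pics/side0.png','pics/x.png',0,0,10,10,1)
a=cv2.imread('pics/s2.png')[150:350,270:470]; a=cv2.resize(a,None,fx=2.9,fy=2.9,interpolation=2)
b=cv2.imread('pics/w2.png')[100:400,200:420]; b=cv2.resize(b,(220,300)); 
M=np.zeros((580,800,3),np.uint8); M[:580,:580]=a; M[:300,580:]=b; cv2.imwrite('pics/m2.png',M)
E
```

```text
front of free hook t8.6 [ 0.5447 -0.2585  0.2952] F [ 0.2  0.3 -2.6] gap 0.078
```

View pics/m2.png

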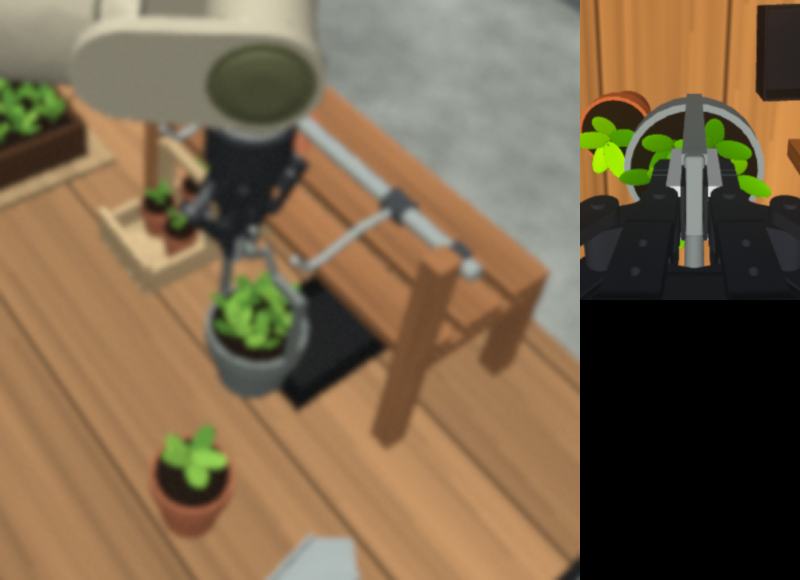

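```bash
python3 - <<'E'
from h import *
g=np.array([.604,-.0465,.295])+[.0056,-.211,0]
print(env.movel(g,.08,guard=4)); st('over')
print(env.movel(g-[0,0,.040],.06,guard=4)); st('low')
print(env.movel(g-[0,0,.0505],.03,guard=5)); st('seat')
env.hold(.2); st()
snap('top','pics/t3.png'); snap('side','pics/s3.png')
E
```

```text
False
over t10.0 [ 0.6094 -0.2575  0.2951] F [-0.1  0.  -3.5] gap 0.074
False
low t10.8 [ 0.6097 -0.2576  0.2554] F [-0.3 -0.2 -3.6] gap 0.075
True
seat t11.2 [ 0.6097 -0.2568  0.2449] F [-0.6  2.   3.3] gap 0.074
 t11.4 [ 0.6096 -0.2568  0.2447] F [0.3 4.4 4.4] gap 0.073
```

```bash
python3 - <<'E'
from h import *
g=np.array([.6096,-.2560,.247])
env.movel(g,.03); st('relieved')
env.release(); st('rel'); env.hold(.4)
env.movel(g+[0,0,.13],.12); st('up')
snap('top','pics/t4.png'); snap('side','pics/s4.png')
a=cv2.imread('pics/s4.png')[150:350,270:470]; a=cv2.resize(a,(500,500),interpolation=2)
b=cv2.imread('pics/t4.png')[130:270,380:480]; b=cv2.resize(b,(300,420),interpolation=2)
M=np.zeros((500,800,3),np.uint8); M[:,:500]=a; M[:420,500:]=b; cv2.imwrite('pics/m4.png',M)
E
```

```text
relieved t11.7 [ 0.6093 -0.2563  0.2462] F [ 0.8 -1.  -2.8] gap 0.076
rel t12.5 [ 0.6096 -0.256   0.247 ] F [0.4 0.  0.2] gap 1.001
up t14.1 [ 0.6095 -0.256   0.3763] F [0.3 0.1 0.8] gap 1.002
```

View pics/m4.png

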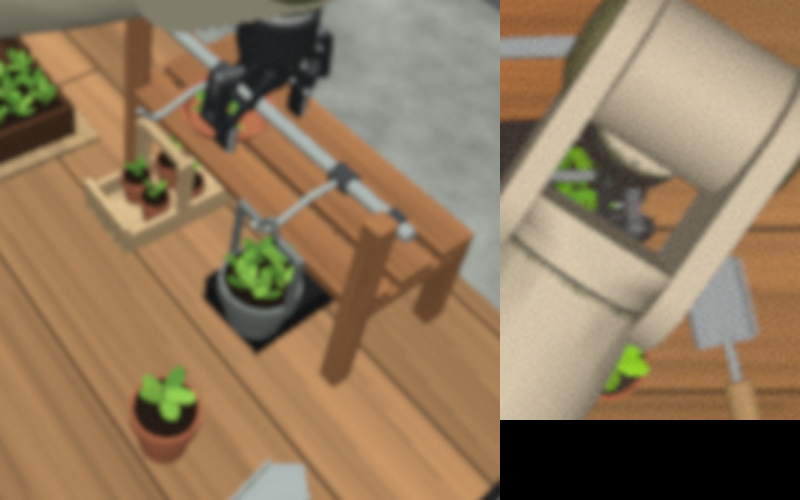

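```bash
python3 - <<'E'
from h import *
env.movel((.47,-.15,.376),.2); env.close_gripper(40)
env.reach((.53,-.012,.22),quat(.0255+np.pi/2)); st()
snap('wrist','pics/w5.png'); snap('top','pics/t5.png')
print(ray('pics/w5.npz',(320,200)))
print(proj('pics/w5.npz',[(.5735,.044,.056),(.5735,-.068,.056),(.58,-.08,.296)]).round())
E
```

```text
t17.2 [ 0.5302 -0.0124  0.2205] F [-0.4 -0.5  0.6] gap -0.000
(array([ 0.46101155, -0.0140562 ,  0.36301315]), array([ 0.25850059,  0.02539243, -0.96601703]))
[[371. 232.]
 [255. 229.]
 [ 73. 537.]]
```

View pics/w5.png

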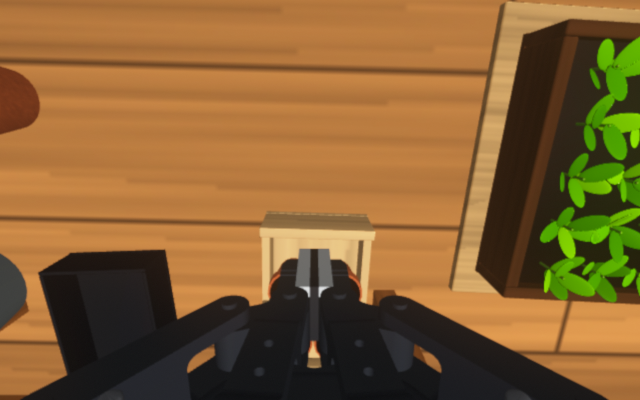

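```bash
python3 - <<'E'
from h import *
for p,z in [((262,226),.056),((375,231),.056),((262,236),.056),((375,239),.056),((263,214),0),((368,216),0),((368,300),.04),((264,300),.04)]: print(p,atz('pics/w5.npz',p,z).round(4))
crop('pics/w5.png','pics/c5.png',240,195,160,115,5)
E
```

```text
(262, 226) [ 0.5702 -0.0608  0.056 ]
(375, 231) [0.5728 0.0478 0.056 ]
(262, 236) [ 0.5804 -0.061   0.056 ]
(375, 239) [0.581  0.0484 0.056 ]
(263, 214) [ 0.5758 -0.0679  0.    ]
(368, 216) [0.5755 0.0499 0.    ]
(368, 300) [0.6576 0.0492 0.04  ]
(264, 300) [ 0.6601 -0.0627  0.04  ]
```

View pics/c5.png

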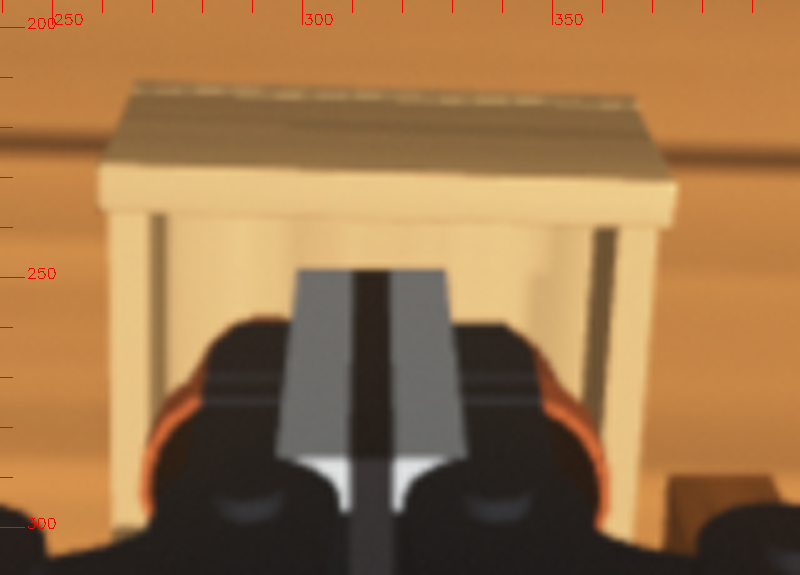

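```bash
python3 - <<'E'
from h import *
env.movel((.598,-.008,.22),.12); st()
print(env.movel((.598,-.008,.10),.12,guard=8)); print(env.movel((.598,-.008,.024),.05,guard=6)); st('in')
env.movel((.453,-.008,.024),.08); st('drawn')
snap('side','pics/s6.png')
env.movel((.455,-.008,.024),.05); env.movel((.455,-.008,.20),.12); st('up')
env.hold(.3); 
env.release(); env.reach((.50,-.05,.28),quat(0.)); st('view')
snap('wrist','pics/w6.png'); snap('top','pics/t6.png')
print(proj('pics/w6.npz',[(.535,-.008,.132),(.535,.04,.132),(.535,-.056,.132),(.5,-.03,.2)]).round())
E
```

```text
t18.0 [ 0.5976 -0.0081  0.22  ] F [-0.1 -0.3  0.1] gap -0.001
False
False
in t20.8 [ 0.598  -0.0079  0.0241] F [0.2 0.9 1.1] gap -0.002
drawn t22.8 [ 0.4533 -0.0081  0.0241] F [2.7 0.4 1.9] gap -0.005
up t24.7 [ 0.4548 -0.008   0.1995] F [-0.1  0.4 -0.7] gap 0.002
view t27.1 [ 0.4999 -0.0499  0.2798] F [-0.3  0.4  0.7] gap 0.999
[[355. 144.]
 [357.  84.]
 [353. 199.]
 [313. 187.]]
```

View pics/w6.png

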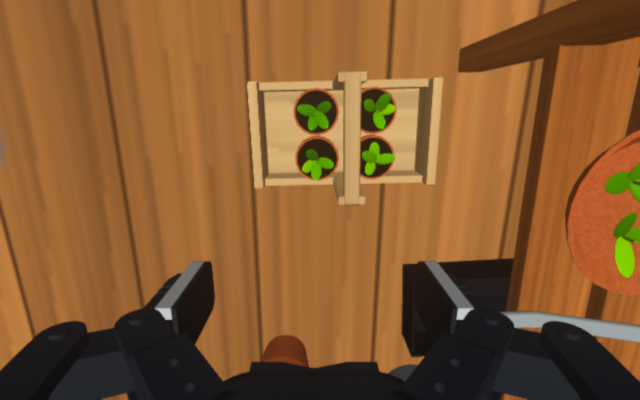

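```bash
python3 - <<'E'
from h import *
W='pics/w6.npz'
for n,p,z in [('hL',(352.5,74),.132),('hR',(352,203),.132),('hc',(352,138),.132),('F L',(248,82),.056),('F R',(255,187),.056),('B L',(442,79),.056),('B R',(435,184),.056)]: print(n,atz(W,p,z).round(4))
# frame corners by eye-free refinement: plot predicted inner rim of the empty frame in top view later
E
```

```text
hL [0.5315 0.0473 0.132 ]
hR [ 0.5344 -0.0599  0.132 ]
hc [ 0.5327 -0.0031  0.132 ]
F L [0.4335 0.0467 0.056 ]
F R [ 0.4355 -0.0625  0.056 ]
B L [0.6304 0.0497 0.056 ]
B R [ 0.634 -0.059  0.056]
```

```bash
python3 - <<'E'
from h import *
env.movel((.50,-.02,.33),.2); env.reach((.523,.36,.33),quat(-.036)); env.hold(.2); st()
snap('wrist','pics/w7.png')
# predicted empty-frame outline overlay (thin) from top-view estimate
crop('pics/w7.png','pics/c7.png',120,0,400,280,2)
c=np.array([.523,.4128]);R=np.array([[np.cos(-.036),-np.sin(-.036)],[np.sin(-.036),np.cos(-.036)]])
for hx,hy in ((.122,.078),(.110,.066)):
    P=[np.r_[c+R@[a*hx,b*hy],.072] for a,b in((1,1),(1,-1),(-1,-1),(-1,1))]
    uv=proj('pics/w7.npz',P); print(uv.round(1))
E
```

```text
t29.3 [0.5234 0.3591 0.3302] F [-0.5  0.  -1. ] gap 0.998
[[423.1  50. ]
 [412.  190.1]
 [210.7 190.4]
 [198.4  50.5]]
[[411.2  61.9]
 [402.8 180.3]
 [219.8 180.7]
 [210.4  62.4]]
```

View pics/c7.png

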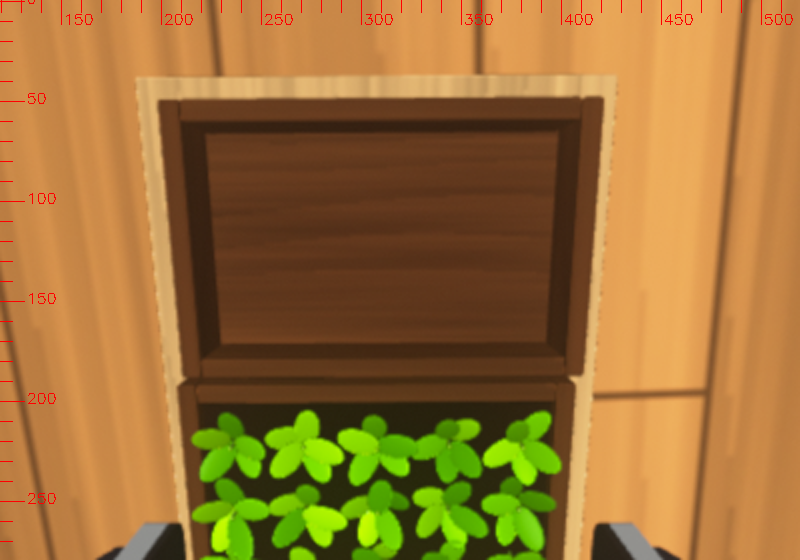

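```bash
python3 - <<'E'
from h import *
q=quat(.022)
env.reach((.533,-.006,.24),q); st()
env.movel((.533,-.006,.14),.15); print(env.movel((.533,-.006,.106),.06,guard=8)); st('at')
env.close_gripper(90); st('closed')
env.movel((.533,-.006,.156),.08); env.hold(.25); st('lift')
env.movel((.533,-.006,.24),.12); st('up'); snap('side','pics/s8.png')
E
```

```text
t30.8 [ 0.5333 -0.0053  0.2403] F [ 0.9 -0.1  0.2] gap 1.003
False
at t32.3 [ 0.5331 -0.006   0.1061] F [-0.5 -0.1 -0.8] gap 1.001
closed t32.9 [ 0.533  -0.006   0.1062] F [-1.3  0.2  3. ] gap 0.145
lift t34.0 [ 0.5329 -0.006   0.1556] F [ 0.4  0.8 -5. ] gap 0.145
up t34.8 [ 0.5326 -0.0059  0.2391] F [-0.   0.3 -6.4] gap 0.148
```

```bash
python3 - <<'E'
from h import *
q=quat(-.032)
env.movel((.530,.2,.24),.15); env.movel((.523,.414,.24),.15,frame=q); env.hold(.3); st('over')
R=Ro.from_quat(monitor.sense()['ee_rot']).as_matrix(); print('jaw yaw',np.arctan2(R[1,2],R[0,2]))
snap('wrist','pics/w9.png')
print(env.movel((.523,.414,.165),.10,guard=6)); st('mid')
print(env.movel((.523,.414,.135),.06,guard=5)); st('low')
print(env.movel((.523,.414,.121),.025,guard=5)); st('floor')
E
```

```text
over t38.3 [0.5231 0.4138 0.2401] F [ 0.5  0.1 -5.5] gap 0.145
jaw yaw -0.03233156738749441
False
mid t39.2 [0.5234 0.4142 0.1659] F [ 0.4 -0.2 -5.4] gap 0.143
False
low t39.9 [0.5231 0.4141 0.1351] F [ 0.3  0.3 -5.4] gap 0.146
True
floor t40.3 [0.523  0.414  0.1242] F [-0.6  0.4  5.5] gap 0.143
```

```bash
python3 - <<'E'
from h import *
env.release(); env.hold(.3); st('rel')
env.movel((.523,.414,.30),.12); env.reach((.50,.34,.36),quat(-.032)); env.hold(.2); st('clear')
snap('wrist','pics/w10.png'); snap('side','pics/s10.png')
# numeric check: light-wood handle/rim mask inside frame outline
I=cv2.imread('pics/w10.png'); c=np.array([.523,.414]); a=-.032; R=np.array([[np.cos(a),-np.sin(a)],[np.sin(a),np.cos(a)]])
uv=proj('pics/w10.npz',[np.r_[c+R@[x*.112,y*.068],.072] for x,y in((1,1),(1,-1),(-1,-1),(-1,1))]).astype(np.int32)
M=np.zeros(I.shape[:2],np.uint8); cv2.fillPoly(M,[uv],255)
hsv=cv2.cvtColor(I,cv2.COLOR_BGR2HSV); w=((hsv[...,2]>140)&(hsv[...,0]<25)&(hsv[...,1]<150)).astype(np.uint8)*255
w&=M; ys,xs=np.nonzero(w); print('frame px',uv.tolist(),'wood n',len(xs), 'u',np.percentile(xs,[1,99]),'v',np.percentile(ys,[1,99]))
pred=lambda p,z:proj('pics/w10.npz',[np.r_[c+R@p,z]])[0].round(1)
for n,p,z in[('front top L',(-.1,.056),.074),('front R',(-.1,-.056),.074),('back L',(.1,.056),.074),('back R',(.1,-.056),.074),('hL',(0,.055),.15),('hR',(0,-.055),.15)]: print(n,pred(p,z))
for v in range(uv[:,1].min(),uv[:,1].max(),12):
    r=np.nonzero(w[v])[0]; print(v,r.min() if len(r) else '-',r.max() if len(r) else '-',end=' | ')
# pot unmoved on hook: compare side views before/after
A,B=[cv2.imread(f'pics/{n}.png')[220:300,330:400].astype(int) for n in('s6','s10')]; print('\npot diff',np.abs(A-B).mean())
E
```

```text
rel t41.3 [0.5222 0.4136 0.1225] F [ 0.  -0.3 -0.3] gap 0.998
clear t43.6 [0.5    0.3406 0.3584] F [-0.1 -0.1 -0.5] gap 1.000
frame px [[428, 44], [418, 161], [241, 161], [234, 44]] wood n 10080 u [249. 414.] v [ 48. 156.]
front top L [245.5  55.2]
front R [250.5 152.1]
back L [417.9  55.1]
back R [410.3 152.2]
hL [335.5  44.1]
hR [333.6 160.2]
44 325 347 | 56 247 417 | 68 247 417 | 80 248 416 | 92 248 415 | 104 249 414 | 116 250 413 | 128 250 412 | 140 251 411 | 152 253 409 | 
pot diff 1.4001190476190477
```

```bash
python3 - <<'E'
from h import *
st(); job.hand_in(); st()
E
```

```text
t43.7 [0.5    0.3405 0.3589] F [-0.5  0.3  0.3] gap 0.998
the job is handed in; nothing more can be done
the job is handed in; nothing more can be done
```

The job is done and handed in at about 44 s of the 69 s allowed; no verdict was reported.

- **Hanging pot:** I gripped it by the bail beside the hook, lifted it over the tip, carried it to the free hook and released it there. There was a brief sideways force of 4.4 N as the bail settled on the hook, so I backed off about 2 mm before letting go. The side camera then showed it hanging level. That patch of the image had barely changed by the end, so it was not disturbed later.
- **Drawing the carrier out:** I put the closed fingers behind its front board and pulled it out about 140 mm, rather than pinching the board, because opening the gripper there would have hit the pots. I raised the fingers clear, and the wrist camera then put the handle at x about 0.533 m, roughly 140 mm in front of the shelf.
- **Placing the carrier:** I took it by the handle, lifted it level into the empty frame (the left one) and let go. It touched the frame's floor at a tool height of 0.124 m, as expected. The carrier's edges in the last wrist image were within about 2 pixels (about 2 mm) of a centred, square placement.

No check disagreed. The last wrist picture could only be checked by code because the 12-picture viewing limit was reached. I made no separate final check on the tray, clay pot, saucer and trowel. The tool felt no unexpected contact during the run.

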